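# Count out two jar caps on the counting tray

### The arm

A 7-joint arm with a two-finger parallel gripper is mounted at the origin on a cart in front of the work surface, level with it; the furniture and walls round the work are solid. World frame = base frame: x ahead of the robot, y to its left, z up, the work surface at z = 0. Lengths are in mm, angles in rad, forces in N, time in s.
With the tool pointing down it reaches from about 400 to 875 mm from the base axis. Payload 4.4 kg.
Tool frame: the origin (TCP) lies midway between the tips of the shut fingers; the grasp point (between the pads) lies 19 mm behind it; z points along the fingers, y is the line along which they close (so a half turn about z gives the same grasp; the last joint's range is limited). The gripper opens to 85 mm and grips with 20 to 120 N. Pads are 22 mm wide; open, the fingers measure 114 mm over their backs; the gripper's body (76 mm by 85 mm) begins 54 mm behind the grasp point. The pads swing forward as they close: fully open they stand 13 mm farther back than shut.
Start: joints at [-1.367, 0.628, 0.038, 1.517, -0.027, 0.996, -0.02], TCP at [173.225, 626.507, 231.313] pointing down, gripper open.
Joint ranges: [-3.06, 3.06], [-0.37, 2.12], [-1.25, 1.32], [0.18, 2.47], [-1.1, 4.24], [0.23, 1.98], [-2.94, 2.94]. Speed limits (rad/s): [2.57, 2.57, 3.14, 3.14, 3.14, 3.14, 3.14].

### API

Orientations are given as [roll, pitch, yaw] about the fixed x, y, z axes, in that order (R = Rz(yaw) Ry(pitch) Rx(roll)).
In Python, from cell import readout, optics, order gives the robot as it stands.
- The arm moves only by the shell command python3 -m jog 'ROWS'. ROWS is a JSON object of lists of equal length, an entry for each row: "claw": the opening, from 0 (shut) to 1 (fully open); "xyz": the shift along the tool's x, y, z each as a share of 0.1 m, from -1 to 1, a list of three; "twist": the turn, a rotation vector about the tool's x, y, z each as a share of 180 degrees, from -1 to 1, a list of three. A call has 1 to 12 rows; each row shifts and turns the commanded pose from where the row before left it, along the tool's axes as they then stand; what a row does not reach is not made up. A row lasts 1/8 s, in which the tool goes at most 62.5 mm and 10.7 degrees, less where a joint would pass 70% of its speed; a pose out of reach is approached as far as the arm can. A call with a number of a shift or a turn outside -1 to 1 is refused whole. A call with a gripper value outside its range is refused whole. The fingers move at their own pace and stop on an object; the grip force is fixed at half the most. Time passes only in rows, so rows that do not move let the fingers close. It gives the time, the measured TCP pose, the force, the opening and the grip force at its end, in the units of the state.
- readout.read_state(): the state, without advancing time (a new reading comes with each control period).
- optics.get_image(name): name is "scene" or "top" or "wrist"; returns a dict with "color" (480x640x3 uint8, red, green, blue), "fovy" (degrees; the focal length in pixels is half the picture's height over the tangent of half this angle, whatever the lens; pixels are square), "cx", "cy" (the principal point, pixels), "k1" (the pictures are not rectified: a ray, as slopes to the right and down, at radius r is drawn at 1 + k1 r^2 times it, then the intrinsics apply), "view" (4x4, takes a point from world to camera coordinates). Camera axes: x right, y up, looking along -z (the intrinsics and any distortion apply to the point x, -y, -z); pixel columns grow to the right and rows downward; lengths in mm; the calibration is good to about 2 mm. A picture is of the moment at which its call begins. There is no depth.
- order.finish_job(): hands the job in; it is judged then, once.
Trained networks look in the newest picture that a camera, given by its name, has taken for a name from the list of things; names that differ only in an ending like _2 or _b are one class to them, and where a whole thing is asked for, a point or a joint stands for the part that bears it (a point fixed in the world has none). Each returns a list of dicts, best first, with "score" (0 to 1); they miss things now and then, are a little off and sometimes report something else, mostly with a low value. They report only what shows in the picture. A call takes as long as a camera call. They do not tell look-alikes from the thing itself.
- optics.boxes_of(camera, label): "rect" ([left, top, width, height] in pixels, round what is visible of it).
The state is a dict: "clock": time; "qpos": joint angles; "qd": joint speeds; "tau": joint torques, N m; "eef_pos": TCP position; "tool_rot": TCP orientation; "force": force on the tool from outside, world axes, zero at the start; "torque": the same for the moment, N m; "width": finger opening in mm; "gripper_force": force on a finger pad.
Only numpy, scipy, OpenCV 4.12 (cv2) and the standard library are available. Lean on these libraries where they do the work, as an engineer would, in place of code of your own. Each camera call takes 0.05 s, during which the arm holds its last target. There are 200 camera calls.

### The job

Two jars are waiting for their caps: slide any two of the three brass jar caps on the counting tray's deck into the trough along its handle side, so that they lie flat side by side against the back wall, and shut the trough's hinged cover fully down over them. Then lift the tray by its handle so that it tips about its far hinge and the one cap left over slides off the open edge back into the white stock tub. Gently lower the tray all the way down onto its stand and let go, with the two counted caps still under the shut cover and the tub and the jars standing round left where they were.

Things in the scene. Friction and masses are not known exactly. Their poses are not given: they have to be found in the camera images.
- trough (a point): Middle of the trough's floor, about 78 mm above the counter, level with the deck, no step. Axes turn with the tray: x along the trough, y across the deck towards lip and tub, z up. Inner size 135 mm (x) by 69 mm (y): back wall at y = -34.5 mm, the shut cover's skirt from y = +34.5 to +38 mm. Holds two caps side by side (near x = -34 and +34 mm), 9 mm to spare along, 6 mm across; never three.
- lip (a point): Middle of the tray's open edge, deck level, 333.5 mm from the trough point along the trough's y; no wall here. The deck lies between trough and lip, 135 mm wide, with side walls 20 mm high that also bound the trough (back wall 22 mm). Polished aluminium: friction with the caps about 0.3, so they start to slide when it is tipped by about 0.3 rad (up to 0.4).
- tray (a joint): Tilt of the tray about its hinge near the lip: 0 = down on its stand, grows as the handle side is lifted, at most 0.8 rad. It falls back by its weight (about 0.75 kg in all; some 4 N at the handle).
- tray_hinge (a point): Middle of the tray's hinge axis (fixed to the stand): parallel to the trough's x, 15 mm inside the lip and 6 mm below deck level. Same axes as the trough while the tray is down.
- handle (a point): Middle of the tray's lifting handle: round black grip 13 mm thick, 90 mm long, parallel to the trough's x, 45 mm behind the back wall (79.5 mm from the trough point along its -y), 2 mm above deck level and 398 mm from the hinge axis; 37 mm free between grip and back wall. It may turn between the fingers.
- cover (a joint): Angle of the trough's cover about its hinge: 0 = shut, grows as it opens, at most 2.1 rad, where it leans back over the handle. Its stiff hinge (0.10 N m) holds it at any angle: it must be pushed all the way.
- cover_hinge (a point): Middle of the cover's hinge axis, along the top of the trough's back wall: 26 mm above deck level, at y = -34.5 mm from the trough point, parallel to the trough's x.
- cover_edge (a point): Middle of the cover's front edge, 72.5 mm from its hinge axis. Clear plate with steel borders, 141 mm long; outer face 3 mm (borders 4 mm) off the plane through the hinge axis. A steel skirt under the front edge reaches 23 mm down; shut, it ends 3 mm above the deck and closes the trough off. A cap sticking out of the trough holds it open.
- tub: White open stock tub, 160 x 150 x 56 mm, 4 mm walls, 0.8 kg, loose, standing under the tray's lip; two more caps lie in it. Origin: centre of its underside; its 160 mm side (x) is parallel to the trough.
- jar_a: Open glass preserving jar, 72 mm across, 105 mm high, bystander. Origin: centre of its underside.
- jar_b: Open glass preserving jar like the first, bystander.
- honey_jar: Small honey jar with a dark lid, 50 mm across, 75 mm high, bystander. Origin: centre of its underside.
- cap_a: Brass-coloured twist-off jar cap, a plain disc 63 mm across and 15 mm high, about 30 g, lying top up on the deck; all are alike. Origin: centre of its underside.
- cap_b: Brass-coloured twist-off jar cap, a plain disc 63 mm across and 15 mm high, about 30 g, lying top up on the deck; all are alike. Origin: centre of its underside.
- cap_c: Brass-coloured twist-off jar cap, a plain disc 63 mm across and 15 mm high, about 30 g, lying top up on the deck; all are alike. Origin: centre of its underside.
Mind the look-alikes: they are no part of the job. What is shaped like the cap_a but black is not meant.

How it is judged:
By the outcome, as a careful person would: the job done as asked, in the order asked, and still so for the second after the job is handed in, with the robot touching nothing.
It also fails if it takes over 69 s, if anything falls off the work surface, if the arm or the gripper's body presses on something with over 40 N, if the wrist force passes 120 N, or if a joint passes its speed limit or range.

## Working session

There is one attempt and no reset: what is moved stays moved. The work goes in short steps, Python scripts to look and compute and a shell command to move; the robot and the scene stay as the last step left them, time stands still between calls to the robot, and variables do not carry over. Pictures are saved under pics/ and viewed, at most 13 in all, crops included, and the job is handed in when it is done.

```bash
mkdir -p pics; ls
cat > h.py <<'E'
import numpy as np, cv2
from cell import readout, optics, order
def cam(n):
    im=optics.get_image(n); h=im["color"].shape[0]
    f=h/2/np.tan(np.radians(im["fovy"])/2)
    return im,f
def proj(im,f,P):
    P=np.atleast_2d(P).astype(float); V=np.array(im["view"]); c=P@V[:3,:3].T+V[:3,3]
    s=np.c_[c[:,0]/-c[:,2],-c[:,1]/-c[:,2]]; r2=(s**2).sum(1,keepdims=True)
    return s*(1+im["k1"]*r2)*f+[im["cx"],im["cy"]]
def unproj(im,f,uv,z):
    uv=np.atleast_2d(uv).astype(float); d=(uv-[im["cx"],im["cy"]])/f; s=d.copy()
    for _ in range(20): s=d/(1+im["k1"]*(s**2).sum(1,keepdims=True))
    V=np.array(im["view"]); R=V[:3,:3]; o=-R.T@V[:3,3]
    D=np.c_[s[:,0],-s[:,1],-np.ones(len(s))]@R
    return o+D*((z-o[2])/D[:,2])[:,None]
def save(im,name,crop=None,k=1):
    a=im["color"][:,:,::-1]
    if crop: x,y,w,h=crop; a=a[y:y+h,x:x+w]
    cv2.imwrite("pics/"+name,cv2.resize(a,None,fx=k,fy=k,interpolation=cv2.INTER_CUBIC))
E
python3 - <<'E'
from h import *
print(readout.read_state())
for n in ["scene","top"]:
    im,f=cam(n); save(im,n+"0.png"); V=np.array(im["view"]); print(n,f,im["k1"],-V[:3,:3].T@V[:3,3])
    for l in ["cap_a","tub","tray","handle","cover","jar_a","honey_jar"]:
        print(l,[(d["rect"],round(d["score"],2)) for d in optics.boxes_of(n,l)])
E
```

```text
pics
{'clock': 0.0, 'qpos': array([-1.36679987,  0.62936966,  0.03844396,  1.5183454 , -0.02702367,
        0.99628601, -0.01998234]), 'qd': array([ 0.00111373,  0.00048016, -0.00032261, -0.00038282, -0.00022947,
       -0.00060617,  0.00189508]), 'tau': array([-6.40234757e-04, -5.63389957e+01,  1.22610804e+00, -1.93445510e+01,
        1.10630871e-02,  1.02541811e-02, -1.52011881e-05]), 'eef_pos': array([173.05111448, 625.90677936, 230.38109006]), 'tool_rot': array([-3.13970212e+00,  6.97707614e-06,  2.87179986e+00]), 'force': array([-0.23501519, -0.53289899,  0.21162633]), 'torque': array([-0.04624297,  0.03601011,  0.0223088 ]), 'gripper_force': 0.0, 'width': 85.48085643615882}
scene 544.4684278161374 -0.014465515611900914 [ -92.27000042 -655.65355385  958.72589673]
cap_a [([436.9, 364.7, 30.4, 31.7], 0.74), ([301.8, 276.6, 28.7, 19.7], 0.73), ([347.4, 288.1, 29.8, 27.8], 0.71), ([271.4, 249.3, 28.0, 20.7], 0.63)]
tub [([217.6, 206.6, 84.4, 74.9], 0.73), ([348.8, 288.4, 28.7, 24.2], 0.54)]
tray [([256.7, 228.3, 171.1, 149.0], 0.66)]
handle [([259.5, 227.9, 168.6, 149.7], 0.89), ([368.3, 297.3, 62.3, 58.9], 0.52)]
cover [([370.7, 300.6, 56.5, 52.0], 0.74)]
jar_a [([477.7, 315.0, 38.2, 55.0], 0.72)]
honey_jar [([205.9, 174.3, 22.5, 33.6], 0.86)]
top 516.4010921276773 0.037435395329329456 [ 400.53806902   23.79885591 1366.79139254]
cap_a [([282.6, 277.4, 26.4, 24.9], 0.8), ([367.7, 263.7, 26.8, 23.9], 0.67), ([329.4, 280.9, 23.0, 26.8], 0.57), ([449.8, 254.7, 24.0, 20.3], 0.55)]
tub []
tray [([276.6, 248.3, 174.5, 73.3], 0.92)]
handle [([275.1, 249.6, 175.5, 71.0], 0.79)]
cover [([427.5, 262.5, 19.4, 58.6], 0.97)]
jar_a [([426.7, 205.6, 25.0, 8.1], 0.79), ([459.2, 207.5, 33.3, 34.8], 0.73)]
honey_jar [([133.1, 253.4, 30.6, 14.0], 0.96)]
```

View pics/scene0.png

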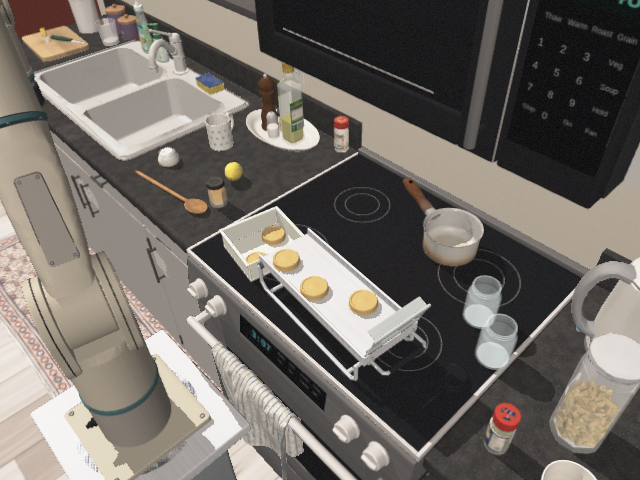

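View pics/top0.png

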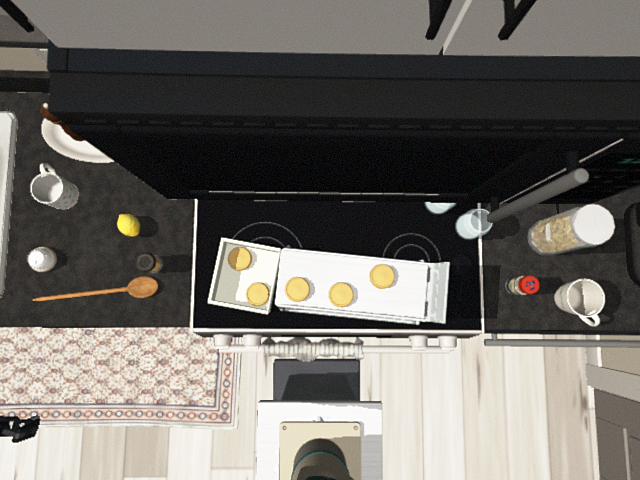

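The deck holds three brass caps, at top-view (297,289), (342,294) and (383,276). Two more lie in the tub at (240,258) and (258,294). A detection near (462,265) may be a black cap on the black hob, so I'll enlarge both views.

Run:
```python
from h import *
a=cv2.imread("pics/top0.png")[235:335,270:480]; b=cv2.imread("pics/scene0.png")[220:400,250:480]
a=cv2.resize(a,None,fx=3.8,fy=3.8,interpolation=cv2.INTER_CUBIC); a=np.clip(a.astype(float)**0.7*255**0.3,0,255).astype(np.uint8)
b=cv2.resize(b,None,fx=3.3,fy=3.3,interpolation=cv2.INTER_CUBIC);b=np.clip(b.astype(float)**0.7*255**0.3,0,255).astype(np.uint8)
cv2.imwrite("pics/t1.png",a);cv2.imwrite("pics/s1.png",b)
```

```text
(no output)
```

View pics/t1.png

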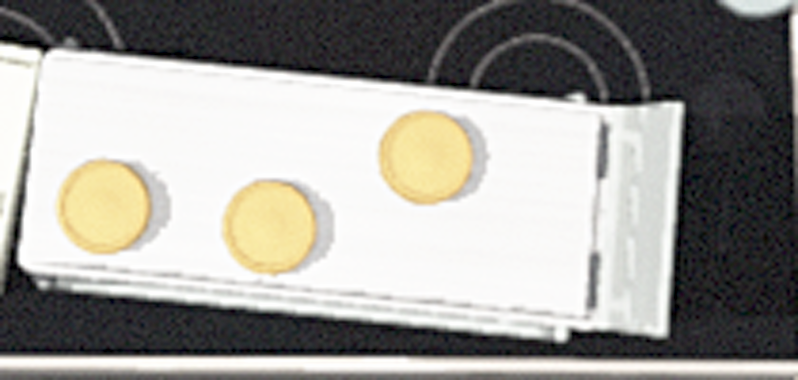

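View pics/s1.png

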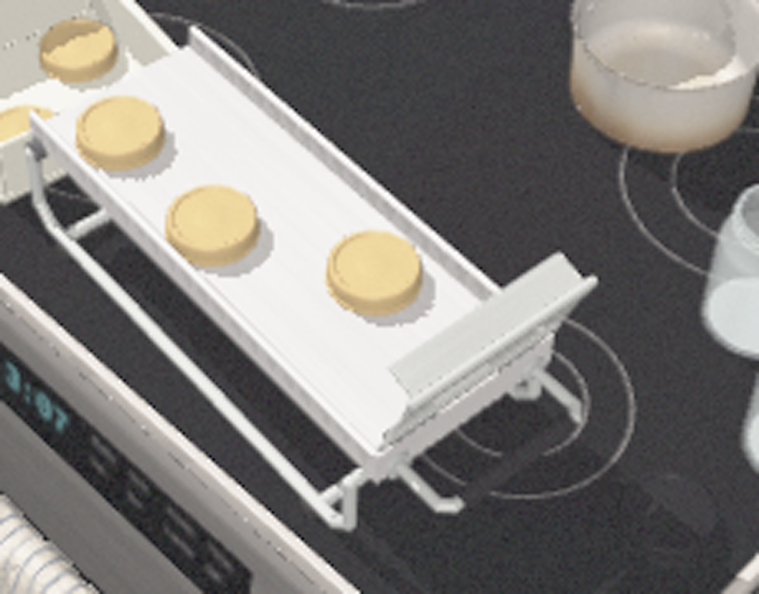

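The crops show the white tray with three brass caps and the cover open. The grip is the black bar in the scene crop, from (460,500) to (575,415). The only caps on the deck are the three brass ones, and they match the description. Next I'll fit the tray pose.

```bash
cat > fit.py <<'E'
from h import *
from scipy.optimize import least_squares
T,ft=cam("top"); S,fs=cam("scene")
t=lambda u,v:(270+u/3.8,235+v/3.8); s=lambda u,v:(250+u/3.3,220+v/3.3)
def W(p,P):
    c,sn=np.cos(p[2]),np.sin(p[2]); P=np.atleast_2d(P)
    return np.c_[p[0]+c*P[:,0]-sn*P[:,1],p[1]+sn*P[:,0]+c*P[:,1],78+P[:,2]]
# trough frame: y->lip(world +y) x -> world +x roughly
obs=[(0,[69,333.5,20],t(45,50)),(0,[-69,333.5,20],t(22,265)),(1,[69,333.5,20],s(193,30)),(1,[-69,333.5,20],s(33,112)),
 (1,[-45,-79.5,2],s(462,500)),(1,[45,-79.5,2],s(573,417)),(1,[-69,-36,22],s(372,462))]
def res(p):
    return np.concatenate([(proj(*((T,ft) if c==0 else (S,fs)),W(p,P))-q)[0] for c,P,q in obs])
r=least_squares(res,[420,-240,0.]); print(r.x, r.fun.reshape(-1,2).round(1))
# caps
hsv=cv2.cvtColor(T["color"],cv2.COLOR_RGB2HSV); m=cv2.inRange(hsv,(12,70,120),(30,255,255))
m[:,:276]=0
n,l,st,ce=cv2.connectedComponentsWithStats(m)
c,sn=np.cos(r.x[2]),np.sin(r.x[2])
for i in range(1,n):
    if st[i,4]>150:
        w=unproj(T,ft,ce[i],91)[0]; d=w[:2]-r.x[:2]
        print("cap",ce[i].round(1),st[i,2:],w.round(0),"trough",(c*d[0]+sn*d[1]).round(1),(-sn*d[0]+c*d[1]).round(1))
# scene crosscheck
hsv=cv2.cvtColor(S["color"],cv2.COLOR_RGB2HSV); m=cv2.inRange(hsv,(12,70,120),(30,255,255));
n,l,st,ce=cv2.connectedComponentsWithStats(m)
for i in range(1,n):
    if 300<st[i,4]<3000 and 260<ce[i][0]<400:
        w=unproj(S,fs,ce[i],87)[0]; print("scene cap",ce[i].round(1),w.round(0))
print("trough/handle/lip/coverhinge",W(r.x,[[0,0,0],[0,-79.5,2],[0,333.5,0],[0,-34.5,26]]).round(1))
print("black?",unproj(T,ft,[461.8,264.8],15),unproj(S,fs,[452,380.5],10))
for n_,(I,f) in {"top":(T,ft),"scene":(S,fs)}.items():
  for a in (1.4,1.7,1.9,2.1):
    e=[-34.5+72.5*np.cos(a),26+72.5*np.sin(a)]
    print(n_,a,proj(I,f,W(r.x,[[-70,*e],[70,*e]])).round(0).tolist())
E
python3 fit.py
```

```text
[ 4.32153373e+02 -2.30491720e+02 -9.77782314e-02] [[ 1.3  0.4]
 [ 0.9  0. ]
 [-1.  -2.1]
 [-1.3 -1.6]
 [-0.8  1.1]
 [-0.4  1.6]
 [ 2.  -2. ]]
cap [555.  235.2] [ 45  36 900] [ 575. -584.   91.] trough 176.2 -337.8
cap [381.7 276. ] [ 25  25 485] [ 468. -149.   91.] trough 28.1 84.3
cap [297. 289.] [ 25  25 488] [435.  60.  91.] trough -25.8 288.9
cap [340.6 294.4] [ 24  24 478] [422. -48.  91.] trough -27.7 181.0
scene cap [289.6 129.9] [799. 471.  87.]
scene cap [273.2 235. ] [464. 141.  87.]
scene cap [285.8 260. ] [431.  55.  87.]
scene cap [313.8 288. ] [419. -53.  87.]
scene cap [362.9 302.4] [ 465. -155.   87.]
trough/handle/lip/coverhinge [[ 432.2 -230.5   78. ]
 [ 424.4 -309.6   80. ]
 [ 464.7  101.4   78. ]
 [ 428.8 -264.8  104. ]]
black? [[ 503.86791069 -370.97191484   15.        ]] [[ 493.32661479 -377.55081938   10.        ]]
top 1.4 [[429.0, 322.0], [434.0, 261.0]]
top 1.7 [[439.0, 323.0], [443.0, 262.0]]
top 1.9 [[444.0, 323.0], [449.0, 263.0]]
top 2.1 [[449.0, 324.0], [454.0, 264.0]]
scene 1.4 [[361.0, 329.0], [416.0, 292.0]]
scene 1.7 [[369.0, 336.0], [424.0, 299.0]]
scene 1.9 [[374.0, 342.0], [430.0, 304.0]]
scene 2.1 [[379.0, 349.0], [434.0, 311.0]]
```

```bash
cat > go.py <<'E'
# go.py tx ty z [yawdeg offset]: needed shift (in tool shares) to reach trough-frame point, twist about tool z
import sys; from h import *
from scipy.spatial.transform import Rotation as R
P=[432.15,-230.5,-0.0978]
try: P=eval(open("pose.txt").read())
except Exception: pass
s=readout.read_state(); c,sn=np.cos(P[2]),np.sin(P[2])
d=s["eef_pos"][:2]-P[:2]
print("t",round(s["clock"],2),"trough xy",round(c*d[0]+sn*d[1],1),round(-sn*d[0]+c*d[1],1),"z",s["eef_pos"][2].round(1),"F",s["force"].round(1),"w",round(s["width"],1),"rpy",s["tool_rot"].round(3))
Rt=R.from_euler("xyz",s["tool_rot"])
if len(sys.argv)>3:
    tx,ty,z=map(float,sys.argv[1:4])
    w=np.array([P[0]+c*tx-sn*ty,P[1]+sn*tx+c*ty,z])
    print("shift shares",(Rt.inv().apply(w-s["eef_pos"])/100).round(3))
if len(sys.argv)>4:
    G=R.from_euler("xyz",[np.pi,0,float(sys.argv[4])])
    print("twist shares",((Rt.inv()*G).as_rotvec()/np.pi).round(4))
E
python3 -m jog '{"claw":[0.35,0.35,0.35,0.35,0.35,0.35,0.35,0.35],"xyz":[[0,0,0],[0,0,0],[0,0,0],[0,0,0],[0,0,0],[0,0,0],[0,0,0],[0,0,0]],"twist":[[0,0,0.0557],[0,0,0.0557],[0,0,0.0557],[0,0,0.0557],[0,0,0.0557],[0,0,0.0557],[0,0,0.0557],[0,0,0.0557]]}'
python3 -m jog '{"claw":[0.35,0.35,0.35,0.35,0.35,0.35],"xyz":[[-0.3,0.4,0],[-0.3,0.4,0],[-0.3,0.4,0],[-0.3,0.4,0],[-0.3,0.4,0],[-0.3,0.4,0]],"twist":[[0,0,0],[0,0,0],[0,0,0],[0,0,0],[0,0,0],[0,0,0]]}'
python3 -m jog '{"claw":[0.35,0.35,0.35,0.35,0.35,0.35,0.35,0.35,0.35,0.35,0.35,0.35],"xyz":[[-0.43,0.1,0],[-0.43,0.1,0],[-0.43,0.1,0],[-0.43,0.1,0],[-0.43,0.1,0],[-0.43,0.1,0],[-0.43,0.1,0],[-0.43,0.1,0],[-0.43,0.1,0],[-0.43,0.1,0],[-0.43,0.1,0],[-0.43,0.1,0]],"twist":[[0,0,0],[0,0,0],[0,0,0],[0,0,0],[0,0,0],[0,0,0],[0,0,0],[0,0,0],[0,0,0],[0,0,0],[0,0,0],[0,0,0]]}'
python3 go.py 28 131 130 1.473
```

```text
clock: 1.9
eef_pos: [173.1, 626.6, 231.3]
tool_rot: [-3.141, -0.0, 1.466]
force: [0.9, 1.4, 0.3]
width: 30.0
gripper_force: 0.0
clock: 2.65
eef_pos: [395.3, 422.8, 231.5]
tool_rot: [3.141, -0.001, 1.472]
force: [1.7, 0.3, -0.1]
width: 29.9
gripper_force: 0.0
clock: 4.15
eef_pos: [463.1, -103.0, 231.6]
tool_rot: [3.141, -0.0, 1.472]
force: [0.5, -0.2, -0.0]
width: 29.7
gripper_force: 0.0
t 4.15 trough xy 18.3 130.0 z 231.6 F [ 0.5 -0.2 -0. ] w 29.7 rpy [ 3.141 -0.     1.472]
shift shares [0.01  0.096 1.016]
twist shares [ 0.0003 -0.0001 -0.0002]
```

Run:
```python
from h import *
W,f=cam("wrist"); save(W,"w0.png"); V=np.array(W["view"]); print(f,W["k1"],-V[:3,:3].T@V[:3,3],-V[2,:3])
hsv=cv2.cvtColor(W["color"],cv2.COLOR_RGB2HSV); m=cv2.inRange(hsv,(12,70,120),(30,255,255))
n,l,st,ce=cv2.connectedComponentsWithStats(m)
for i in range(1,n):
    if st[i,4]>1000: print(ce[i].round(1),st[i],unproj(W,f,ce[i],92).round(0))
P=[432.15,-230.5,-.0978]
c,s=np.cos(P[2]),np.sin(P[2])
Q=np.array([[x,y,z] for x in (-67.5,67.5) for y,z in ((333.5,0),(-34.5,0),(333.5,20),(34.5,20))])
w=np.c_[P[0]+c*Q[:,0]-s*Q[:,1],P[1]+s*Q[:,0]+c*Q[:,1],78+Q[:,2]]
print(np.c_[Q,proj(W,f,w)].round(0))
```

```text
379.57773522943324 -0.0657455771883412 [469.48405179 -33.47858894 374.00455814] [-0.02688805 -0.27132379 -0.96211248]
[253.7  19.2] [ 210    0   91   50 3140] [[432.  46.  92.]]
[257.6 157.1] [ 216  116   84   83 5466] [[423. -46.  92.]]
[330.7 277.8] [ 294  241   76   75 4346] [[ 467. -145.   92.]]
[[-68. 334.   0. 196. -62.]
 [-68. -34.   0. 229. 395.]
 [-68. 334.  20. 187. -77.]
 [-68.  34.  20. 217. 342.]
 [ 68. 334.   0. 392. -64.]
 [ 68. -34.   0. 373. 396.]
 [ 68. 334.  20. 397. -79.]
 [ 68.  34.  20. 380. 342.]]
```

View pics/w0.png

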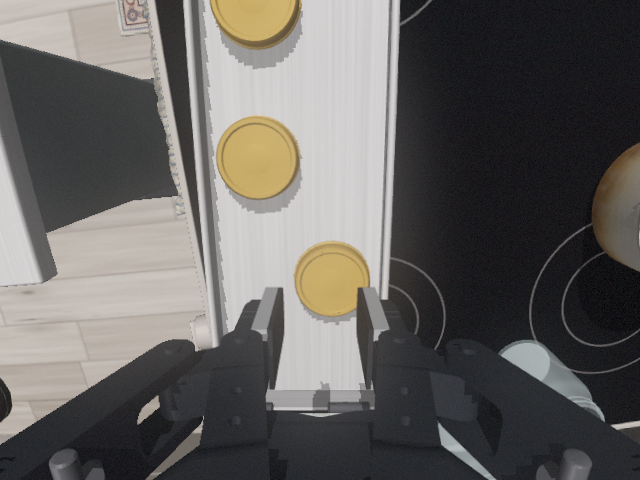

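The wrist view shows the deck edges where the fit predicts them, at about 212 and 383 px on row 157. The caps at (331,278) and (258,157) agree to within about 3 mm, so I'll lower the fork behind the first cap.

```bash
python3 -m jog '{"claw":[0.35,0.35,0.35,0.35,0.35],"xyz":[[0.01,0.048,0.3],[0.02,0.048,0.35],[0,0,0.35],[0,0,0.3],[0,0,0.13]],"twist":[[0,0,0],[0,0,0],[0,0,0],[0,0,0],[0,0,0]]}'
python3 -m jog '{"claw":[0.35,0.35],"xyz":[[0,0,0.04],[0,0,0]],"twist":[[0,0,0],[0,0,0]]}'
python3 go.py 34 36 83 1.473
```

```text
clock: 4.82
eef_pos: [472.0, -99.3, 87.1]
tool_rot: [-3.14, -0.0, 1.472]
force: [0.8, -0.1, 0.3]
width: 30.2
gripper_force: 0.0
clock: 5.08
eef_pos: [473.2, -99.7, 84.9]
tool_rot: [3.14, 0.0, 1.472]
force: [-0.2, 0.5, 0.4]
width: 29.9
gripper_force: 0.0
t 5.08 trough xy 28.0 134.1 z 84.9 F [-0.2  0.5  0.4] w 29.9 rpy [3.14  0.    1.472]
shift shares [-0.981  0.061  0.019]
twist shares [ 0.0004  0.     -0.0004]
```

```bash
python3 -m jog '{"claw":[0.35,0.35,0.35,0.35,0.35,0.35,0.35,0.35,0.35,0.35],"xyz":[[-0.08,0,0.02],[-0.1,0.008,0],[-0.1,0.008,0],[-0.1,0.008,0],[-0.1,0.008,0],[-0.1,0.008,0],[-0.1,0.008,0],[-0.1,0.008,0],[-0.1,0.008,0],[-0.05,0,0]],"twist":[[0,0,0],[0,0,0],[0,0,0],[0,0,0],[0,0,0],[0,0,0],[0,0,0],[0,0,0],[0,0,0],[0,0,0]]}'
python3 go.py 34 36 83
python3 - <<'E'
from h import *
W,f=cam("wrist"); 
T,_=cam("top"); a=T["color"][240:340,270:470,::-1]; b=W["color"][:,:,::-1]
o=np.zeros((560,800,3),np.uint8); o[:320,:640]=0
b=cv2.resize(b[200:480,100:540],(628,400)); a=cv2.resize(a,(320,160),interpolation=cv2.INTER_CUBIC)
o[:400,:628]=b; o[400:560,:320]=a; cv2.imwrite("pics/w1.png",o)
E
```

```text
clock: 6.32
eef_pos: [469.7, -193.7, 82.3]
tool_rot: [3.142, 0.0, 1.471]
force: [0.3, 1.2, -0.4]
width: 29.7
gripper_force: 0.8
t 6.33 trough xy 33.8 40.3 z 82.3 F [ 0.3  1.2 -0.4] w 29.7 rpy [3.142 0.    1.471]
shift shares [-0.043  0.002 -0.007]
```

View pics/w1.png

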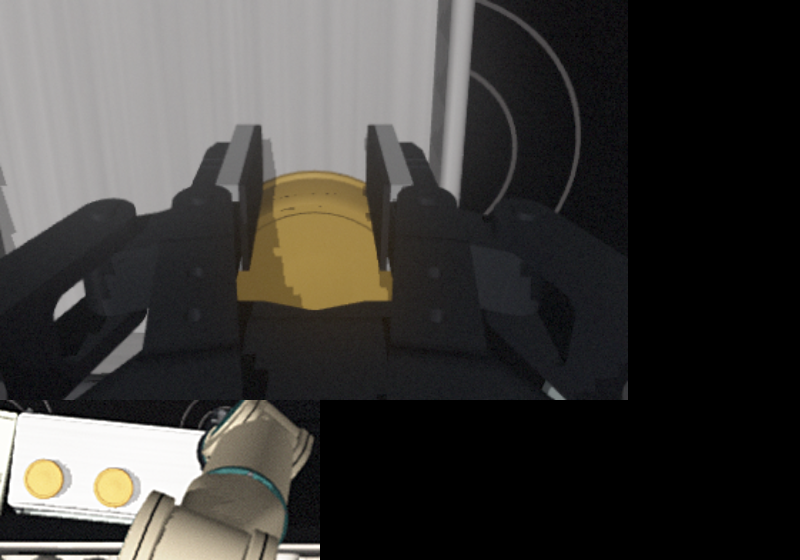

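The cap sits squarely between the fork fingers, top edge at about (310,172) in the crop. I'll push on until the back wall shows in the force.

```bash
python3 -m jog '{"claw":[0.35,0.35],"xyz":[[-0.03,0,0],[0,0,0]],"twist":[[0,0,0],[0,0,0]]}'
python3 -m jog '{"claw":[0.35,0.35],"xyz":[[-0.02,0,0],[0,0,0]],"twist":[[0,0,0],[0,0,0]]}'
python3 go.py 34 36 83
```

```text
clock: 6.68
eef_pos: [469.4, -193.8, 82.1]
tool_rot: [-3.14, -0.002, 1.474]
force: [0.4, 5.4, 0.9]
width: 29.7
gripper_force: 2.1
clock: 6.92
eef_pos: [469.3, -194.1, 82.1]
tool_rot: [-3.14, -0.005, 1.475]
force: [0.6, 9.7, 2.3]
width: 30.0
gripper_force: 3.7
t 6.92 trough xy 33.5 39.8 z 82.1 F [0.6 9.7 2.3] w 30.0 rpy [-3.14  -0.005  1.475]
shift shares [-0.038  0.005 -0.009]
```

```bash
python3 -m jog '{"claw":[0.35,0.35,0.35,0.35,0.35,0.35,0.35,0.35],"xyz":[[0.08,0,0],[0.1,0,-0.2],[0.1,0,-0.3],[0.5,-0.2,0],[0.5,-0.2,0],[0.5,-0.2,0],[0.2,0,0],[0,0,0]],"twist":[[0,0,0],[0,0,0],[0,0,0],[0,0,0],[0,0,0],[0,0,0],[0,0,0],[0,0,0]]}'
python3 go.py -27 231 83 1.473
python3 - <<'E'
from h import *
W,f=cam("wrist"); P=[432.15,-230.5,-.0978]; c,s=np.cos(P[2]),np.sin(P[2])
def cen(I,f):
    hsv=cv2.cvtColor(I["color"],cv2.COLOR_RGB2HSV); m=cv2.inRange(hsv,(12,70,80),(30,255,255))
    n,l,st,ce=cv2.connectedComponentsWithStats(m)
    for i in range(1,n):
        if st[i,4]>300:
            w=unproj(I,f,ce[i],92)[0]; d=w[:2]-P[:2]; print(ce[i].round(0),st[i],(c*d[0]+s*d[1]).round(1),(-s*d[0]+c*d[1]).round(1))
cen(W,f); print(); T,f=cam("top"); cen(T,f)
E
```

```text
clock: 7.92
eef_pos: [429.5, 6.3, 132.4]
tool_rot: [3.14, 0.0, 1.475]
force: [-0.0, -1.8, 0.7]
width: 29.7
gripper_force: 0.0
t 7.92 trough xy -25.7 235.4 z 132.4 F [-0.  -1.8  0.7] w 29.7 rpy [3.14  0.    1.475]
shift shares [-0.044 -0.013  0.494]
twist shares [0.0004 0.0001 0.0007]
[283.  14.] [ 238    0   93   34 2517] -42.5 356.1
[319. 162.] [  256    99   126   128 12581] -26.8 291.7
[319. 356.] [ 274  303   90  105 7506] -26.8 186.6

[128. 225.] [116 214  24  23 440] 87.4 719.5
[555. 235.] [533 216  44  36 844] 175.3 -336.3
[239. 258.] [228 247  24  24 443] 33.7 437.9
[414. 277.] [402 266  25  24 483] 33.5 3.4
[114. 290.] [ 32 276 126  26 997] -74.2 728.4
[257. 294.] [246 282  24  24 442] -47.7 383.8
```

```bash
echo "[432.6,-226.0,-0.0978]" > pose.txt
python3 -m jog '{"claw":[0.35,0.35,0.35,0.35,0.35],"xyz":[[-0.02,-0.01,0.15],[0,0,0.15],[0,0,0.1],[0,0,0.07],[0,0,0.02]],"twist":[[0,0,0],[0,0,0],[0,0,0],[0,0,0],[0,0,0]]}'
python3 go.py -34 45 83 
python3 -m jog '{"claw":[0.35,0.35,0.35,0.35,0.35,0.35,0.35,0.35,0.35,0.35],"xyz":[[-0.08,0,0],[-0.1,-0.004,0],[-0.1,-0.004,0],[-0.1,-0.004,0],[-0.1,-0.004,0],[-0.1,-0.004,0],[-0.1,-0.004,0],[-0.1,-0.004,0],[-0.1,-0.004,0],[-0.1,-0.004,0]],"twist":[[0,0,0],[0,0,0],[0,0,0],[0,0,0],[0,0,0],[0,0,0],[0,0,0],[0,0,0],[0,0,0],[0,0,0]]}'
python3 go.py -34 45 83 1.473
```

```text
clock: 8.65
eef_pos: [427.9, 2.8, 83.0]
tool_rot: [-3.141, 0.0, 1.471]
force: [-0.7, -0.1, 0.5]
width: 29.7
gripper_force: 0.0
t 8.65 trough xy -27.1 227.3 z 83.0 F [-0.7 -0.1  0.5] w 29.7 rpy [-3.141  0.     1.471]
shift shares [-1.823 -0.066  0.   ]
clock: 9.9
eef_pos: [414.6, -94.5, 83.3]
tool_rot: [-3.142, 0.0, 1.472]
force: [0.1, 0.5, 0.5]
width: 30.1
gripper_force: 0.1
t 9.9 trough xy -30.8 129.1 z 83.3 F [0.1 0.5 0.5] w 30.1 rpy [-3.142  0.     1.472]
shift shares [-0.841 -0.031  0.003]
twist shares [-0.      0.     -0.0004]
```

```bash
python3 -m jog '{"claw":[0.35,0.35,0.35,0.35,0.35,0.35,0.35,0.35,0.35,0.35,0.35],"xyz":[[-0.1,-0.003,0],[-0.1,-0.003,0],[-0.1,-0.003,0],[-0.1,-0.003,0],[-0.1,-0.003,0],[-0.1,-0.003,0],[-0.1,-0.003,0],[-0.1,-0.003,0],[-0.06,-0.003,0],[-0.04,0,0],[-0.04,0,0]],"twist":[[0,0,0],[0,0,0],[0,0,0],[0,0,0],[0,0,0],[0,0,0],[0,0,0],[0,0,0],[0,0,0],[0,0,0],[0,0,0]]}'
python3 -m jog '{"claw":[0.35,0.35],"xyz":[[-0.02,0,0],[0,0,0]],"twist":[[0,0,0],[0,0,0]]}'
python3 go.py -34 35.5 83 1.473
```

```text
clock: 11.28
eef_pos: [402.7, -187.1, 83.3]
tool_rot: [-3.141, -0.0, 1.472]
force: [-0.1, -0.9, -0.3]
width: 29.9
gripper_force: 0.1
clock: 11.52
eef_pos: [402.4, -187.6, 83.2]
tool_rot: [-3.141, -0.002, 1.473]
force: [0.6, 4.8, 1.9]
width: 29.8
gripper_force: 2.1
t 11.53 trough xy -33.8 35.2 z 83.2 F [0.6 4.8 1.9] w 29.8 rpy [-3.141e+00 -2.000e-03  1.473e+00]
shift shares [ 0.003 -0.002  0.002]
twist shares [-0.0003 -0.0006  0.0001]
```

```bash
python3 -m jog '{"claw":[0.35,0.35,0.35,0.35,0,0,0,0,0,0,0],"xyz":[[0.08,0,0],[0.1,0,-0.35],[0,0,-0.5],[0,0.1,-0.5],[-0.4,0.1,0],[-0.4,0.1,0],[-0.4,0.04,0],[-0.4,0,0],[-0.05,0,0],[0,0,0],[0,0,0]],"twist":[[0,0,0],[0,0,0],[0,0,0],[0,0,0],[0,0,0],[0,0,0],[0,0,0],[0,0,0],[0,0,0],[0,0,0],[0,0,0]]}'
python3 go.py 0 -105 145 1.473
python3 - <<'E'
from h import *
T,f=cam("top"); W,fw=cam("wrist")
a=cv2.resize(T["color"][240:340,270:470,::-1],(640,320),interpolation=cv2.INTER_CUBIC); b=cv2.resize(W["color"][:,:,::-1],(360,270))
o=np.zeros((590,640,3),np.uint8); o[:320]=a; o[320:,:360]=b; cv2.imwrite("pics/w2.png",o)
E
```

```text
clock: 12.9
eef_pos: [422.2, -337.1, 218.1]
tool_rot: [-3.141, -0.001, 1.474]
force: [0.5, 0.2, 0.2]
width: -0.2
gripper_force: 0.0
t 12.9 trough xy 0.5 -111.6 z 218.1 F [0.5 0.2 0.2] w -0.2 rpy [-3.141e+00 -1.000e-03  1.474e+00]
shift shares [ 0.065 -0.005  0.731]
twist shares [-0.0001 -0.0003  0.0002]
```

View pics/w2.png

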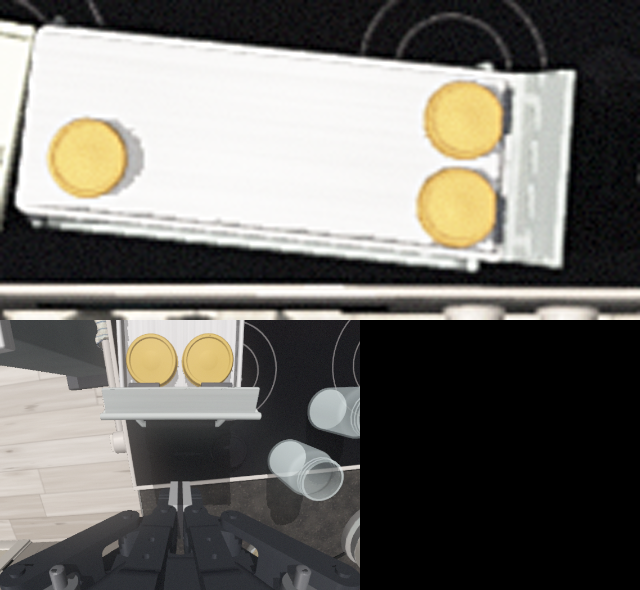

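Both caps are flat side by side against the back wall, at (463,120) and (456,206) in the crop. The third waits near the lip, and the cover still leans back. Next I'll swing the cover over from behind.

```bash
python3 -m jog '{"claw":[0,0,0,0,0,0,0,0,0],"xyz":[[0,0,0.35],[0,0,0.3],[0.12,0,0],[0.1,0,0],[0.1,0,0],[0.1,0,0],[0.1,0,0],[0.1,0,0],[0,0,0]],"twist":[[0,0,0],[0,0,0],[0,0,0],[0,0,0],[0,0,0],[0,0,0],[0,0,0],[0,0,0],[0,0,0]]}'
python3 go.py 0 -31 152 1.473
```

```text
clock: 14.12
eef_pos: [428.0, -275.6, 153.2]
tool_rot: [-3.141, -0.001, 1.473]
force: [0.5, 0.2, 0.1]
width: -0.1
gripper_force: 0.0
t 14.12 trough xy 0.3 -49.8 z 153.2 F [0.5 0.2 0.1] w -0.1 rpy [-3.141e+00 -1.000e-03  1.473e+00]
shift shares [ 0.188 -0.003  0.012]
twist shares [-0.0002 -0.0004  0.0001]
```

```bash
python3 -m jog '{"claw":[0,0,0,0,0,0,0,0,0,0,0,0],"xyz":[[0.1,0,0],[0.09,0,0.01],[0.07,0,0.03],[0.06,0,0.03],[0.06,0,0.05],[0.05,0,0.05],[0.04,0,0.06],[0.03,0,0.07],[0.03,0,0.07],[0.02,0,0.04],[0,0,0.02],[0,0,0]],"twist":[[0,0,0],[0,0,0],[0,0,0],[0,0,0],[0,0,0],[0,0,0],[0,0,0],[0,0,0],[0,0,0],[0,0,0],[0,0,0],[0,0,0]]}'
python3 go.py 0 5 106 1.473
```

```text
clock: 15.62
eef_pos: [433.2, -222.3, 110.1]
tool_rot: [-3.141, -0.0, 1.472]
force: [0.5, 0.5, 0.1]
width: -0.2
gripper_force: 0.0
t 15.62 trough xy 0.2 3.8 z 110.1 F [0.5 0.5 0.1] w -0.2 rpy [-3.141 -0.     1.472]
shift shares [ 0.012 -0.002  0.041]
twist shares [-0.0002 -0.0001 -0.0004]
```

```bash
python3 -m jog '{"claw":[0,0],"xyz":[[0.1,0,0.02],[0,0,0.02]],"twist":[[0,0,0],[0,0,0]]}'
python3 -m jog '{"claw":[0,0],"xyz":[[0,0,0.02],[0,0,0]],"twist":[[0,0,0],[0,0,0]]}'
python3 - <<'E'
from h import *
S,f=cam("scene"); W,fw=cam("wrist")
a=cv2.resize(S["color"][240:400,270:470,::-1],(600,480),interpolation=cv2.INTER_CUBIC); b=cv2.resize(W["color"][:,:,::-1],(200,150))
cv2.imwrite("pics/s2.png",a)
E
```

```text
clock: 15.88
eef_pos: [434.6, -210.6, 106.7]
tool_rot: [-3.141, -0.002, 1.474]
force: [-3.3, 4.7, 25.1]
width: -0.1
gripper_force: 12.7
clock: 16.12
eef_pos: [434.6, -210.7, 106.6]
tool_rot: [3.141, -0.003, 1.473]
force: [-5.3, 6.6, 29.6]
width: -0.1
gripper_force: 14.8
```

View pics/s2.png

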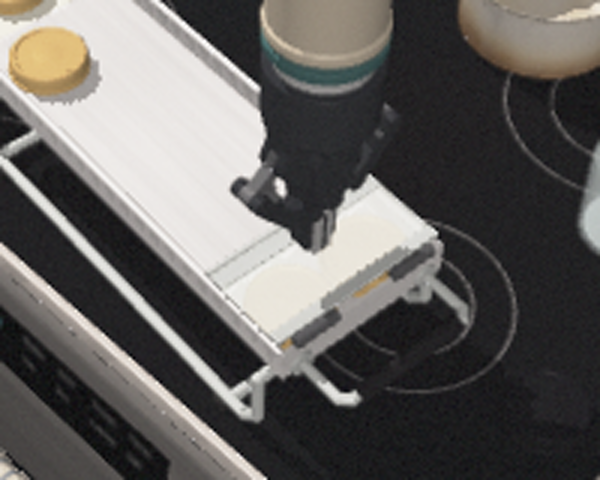

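The cover is shut, with contact at z ≈ 107 and the caps visible under the clear plate near crop (290,290) and (380,240). Next is the handle.

```bash
python3 -m jog '{"claw":[0,0,0,0,0.45,0.45],"xyz":[[0,0,-0.3],[0,0,-0.3],[-0.32,0,0],[-0.32,0,0],[-0.31,0,0],[0,0,0]],"twist":[[0,0,0],[0,0,0],[0,0,0],[0,0,0],[0,0,0],[0,0,0]]}'
python3 go.py 0 -79.5 160 -0.098; python3 go.py 0 -79.5 160 3.044
python3 -c "
from h import *
print(readout.read_state()['qpos'].round(2))"
```

```text
clock: 16.98
eef_pos: [424.3, -309.4, 164.4]
tool_rot: [3.141, 0.002, 1.468]
force: [-0.1, -0.1, 0.2]
width: 35.3
gripper_force: 0.0
t 16.98 trough xy -0.2 -83.9 z 164.4 F [-0.1 -0.1  0.2] w 35.3 rpy [3.141e+00 2.000e-03 1.468e+00]
shift shares [0.044 0.001 0.044]
twist shares [5.000e-04 4.000e-04 4.985e-01]
t 16.98 trough xy -0.2 -83.9 z 164.4 F [-0.1 -0.1  0.2] w 35.3 rpy [3.141e+00 2.000e-03 1.468e+00]
shift shares [0.044 0.001 0.044]
twist shares [-4.000e-04  5.000e-04 -5.016e-01]
[ 0.32  0.57  0.38  1.94 -0.32  0.68  0.79]
```

```bash
python3 -m jog '{"claw":[0.45,0.45,0.45,0.45,0.45,0.45,0.45,0.45,0.45,0.45],"xyz":[[0.044,0,0],[0,0,0],[0,0,0],[0,0,0],[0,0,0],[0,0,0],[0,0,0],[0,0,0],[0,0,0],[0,0,0]],"twist":[[0,0,0.0554],[0,0,0.0554],[0,0,0.0554],[0,0,0.0554],[0,0,0.0554],[0,0,0.0554],[0,0,0.0554],[0,0,0.0554],[0,0,0.0554],[0,0,0]]}'
python3 go.py 0 -79.5 60 -0.098
python3 - <<'E'
from h import *
W,f=cam("wrist"); P=eval(open("pose.txt").read()); c,s=np.cos(P[2]),np.sin(P[2])
Q=np.array([[-45,-79.5,2],[45,-79.5,2],[0,-79.5,2]])
w=np.c_[P[0]+c*Q[:,0]-s*Q[:,1],P[1]+s*Q[:,0]+c*Q[:,1],78+Q[:,2]]
uv=proj(W,f,w); print(uv.round(0))
im=W["color"].copy()
for p in uv: cv2.circle(im,tuple(int(x) for x in p),3,(255,0,0),-1)
im=np.clip(im.astype(float)**0.6*255**0.4,0,255).astype(np.uint8)
cv2.imwrite("pics/w3.png",im[:,:,::-1])
E
```

```text
clock: 18.23
eef_pos: [425.6, -301.1, 163.8]
tool_rot: [-3.141, 0.001, -0.091]
force: [-0.2, 0.1, -0.8]
width: 38.4
gripper_force: 0.0
t 18.23 trough xy 0.4 -75.4 z 163.8 F [-0.2  0.1 -0.8] w 38.4 rpy [-3.141e+00  1.000e-03 -9.100e-02]
shift shares [-0.003  0.042  1.038]
twist shares [-0.0003  0.0004  0.0021]
[[327. 313.]
 [328. 175.]
 [328. 248.]]
```

View pics/w3.png

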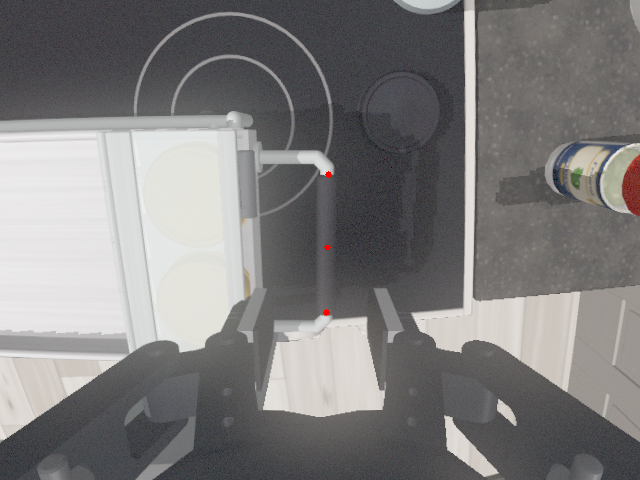

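The projected handle points, (327,175) to (327,313), lie on the black grip. The look-alike black cap at (400,110) is clear of the path. I'll descend and grip.

```bash
python3 -m jog '{"claw":[0.45,0.45,0.45,0.45,0.45,0.45,0.45],"xyz":[[0,0.042,0],[0,0,0.2],[0,0,0.25],[0,0,0.25],[0,0,0.2],[0,0,0.12],[0,0,0]],"twist":[[0,0,0.002],[0,0,0],[0,0,0],[0,0,0],[0,0,0],[0,0,0],[0,0,0]]}'
python3 go.py 0 -79.5 60 -0.098
python3 -m jog '{"claw":[0.2,0,0,0,0],"xyz":[[0,0,0],[0,0,0],[0,0,0],[0,0,0],[0,0,0]],"twist":[[0,0,0],[0,0,0],[0,0,0],[0,0,0],[0,0,0]]}'
python3 go.py 0 -79.5 60 -0.098
```

```text
clock: 19.15
eef_pos: [424.7, -306.7, 61.9]
tool_rot: [-3.141, 0.001, -0.101]
force: [-0.6, 0.8, -0.1]
width: 38.5
gripper_force: 0.0
t 19.15 trough xy -0.0 -81.1 z 61.9 F [-0.6  0.8 -0.1] w 38.5 rpy [-3.141e+00  1.000e-03 -1.010e-01]
shift shares [ 0.    -0.016  0.019]
twist shares [-0.0002  0.0003 -0.0009]
clock: 19.77
eef_pos: [425.6, -305.0, 63.0]
tool_rot: [-3.138, -0.001, -0.099]
force: [0.4, 4.5, 5.4]
width: 11.5
gripper_force: 58.6
t 19.77 trough xy 0.7 -79.3 z 63.0 F [0.4 4.5 5.4] w 11.5 rpy [-3.138e+00 -1.000e-03 -9.900e-02]
shift shares [-0.007  0.002  0.03 ]
twist shares [-0.001  -0.0002 -0.0004]
```

```bash
python3 -m jog '{"claw":[0,0,0,0,0,0,0,0,0,0,0],"xyz":[[0,-0.004,-0.099],[0,-0.004,-0.099],[0,-0.01,-0.099],[0,-0.01,-0.099],[0,-0.015,-0.099],[0,-0.015,-0.099],[0,-0.019,-0.098],[0,-0.019,-0.098],[0,-0.024,-0.097],[0,-0.024,-0.097],[0,0,0]],"twist":[[0,0,0],[0,0,0],[0,0,0],[0,0,0],[0,0,0],[0,0,0],[0,0,0],[0,0,0],[0,0,0],[0,0,0],[0,0,0]]}'
python3 go.py 0.7 -65 161 -0.098
python3 - <<'E'
from h import *
T,f=cam("top"); hsv=cv2.cvtColor(T["color"],cv2.COLOR_RGB2HSV); m=cv2.inRange(hsv,(12,70,80),(30,255,255))
n,l,st,ce=cv2.connectedComponentsWithStats(m)
print([(ce[i].round(0).tolist(),st[i,4]) for i in range(1,n) if st[i,4]>100 and 200<ce[i][0]<450])
E
```

```text
clock: 21.15
eef_pos: [426.8, -291.1, 161.3]
tool_rot: [-3.14, -0.0, -0.1]
force: [1.9, 4.5, -5.8]
width: 10.8
gripper_force: 58.4
t 21.15 trough xy 0.6 -65.4 z 161.3 F [ 1.9  4.5 -5.8] w 10.8 rpy [-3.14 -0.   -0.1 ]
shift shares [ 0.001 -0.004  0.003]
twist shares [-0.0005 -0.0001 -0.0006]
[([239.0, 259.0], np.int32(447)), ([295.0, 289.0], np.int32(481)), ([257.0, 294.0], np.int32(444))]
```

```bash
python3 -m jog '{"claw":[0,0,0,0,0,0,0,0,0,0,0,0],"xyz":[[0,-0.019,-0.063],[0,-0.019,-0.063],[0,-0.019,-0.063],[0,-0.022,-0.062],[0,-0.022,-0.062],[0,-0.022,-0.062],[0,-0.026,-0.061],[0,-0.026,-0.061],[0,-0.026,-0.061],[0,-0.028,-0.06],[0,-0.028,-0.06],[0,-0.028,-0.06]],"twist":[[0,0,0],[0,0,0],[0,0,0],[0,0,0],[0,0,0],[0,0,0],[0,0,0],[0,0,0],[0,0,0],[0,0,0],[0,0,0],[0,0,0]]}'
python3 -m jog '{"claw":[0,0,0,0],"xyz":[[0,0,0],[0,0,0],[0,0,0],[0,0,0]],"twist":[[0,0,0],[0,0,0],[0,0,0],[0,0,0]]}'
python3 go.py 0.7 -36.5 235 -0.098
python3 - <<'E'
from h import *
T,f=cam("top"); hsv=cv2.cvtColor(T["color"],cv2.COLOR_RGB2HSV); m=cv2.inRange(hsv,(12,70,80),(30,255,255))
n,l,st,ce=cv2.connectedComponentsWithStats(m)
print([(ce[i].round(0).tolist(),st[i,4]) for i in range(1,n) if st[i,4]>100 and 200<ce[i][0]<450])
S,f=cam("scene"); hsv=cv2.cvtColor(S["color"],cv2.COLOR_RGB2HSV); m=cv2.inRange(hsv,(12,70,80),(30,255,255))
n,l,st,ce=cv2.connectedComponentsWithStats(m)
print([(ce[i].round(0).tolist(),st[i,4]) for i in range(1,n) if st[i,4]>100 and 200<ce[i][0]<450])
a=cv2.resize(S["color"][180:380,200:450,::-1],(750,600),interpolation=cv2.INTER_CUBIC);cv2.imwrite("pics/s3.png",a)
E
```

```text
clock: 22.7
eef_pos: [429.3, -263.7, 234.7]
tool_rot: [-3.141, 0.0, -0.101]
force: [3.4, 3.7, -8.1]
width: 10.9
gripper_force: 58.3
clock: 23.2
eef_pos: [429.3, -263.9, 234.4]
tool_rot: [-3.141, 0.0, -0.101]
force: [2.7, 4.3, -7.2]
width: 10.8
gripper_force: 58.3
t 23.2 trough xy 0.4 -38.0 z 234.4 F [ 2.7  4.3 -7.2] w 10.8 rpy [-3.141  0.    -0.101]
shift shares [ 0.003 -0.015 -0.006]
twist shares [-0.0001  0.0001 -0.0009]
[([247.0, 277.0], np.int32(1298))]
[([287.0, 68.0], np.int32(101)), ([211.0, 88.0], np.int32(165)), ([290.0, 130.0], np.int32(355)), ([233.0, 171.0], np.int32(288)), ([217.0, 196.0], np.int32(227)), ([264.0, 242.0], np.int32(751)), ([446.0, 259.0], np.int32(264))]
```

View pics/s3.png

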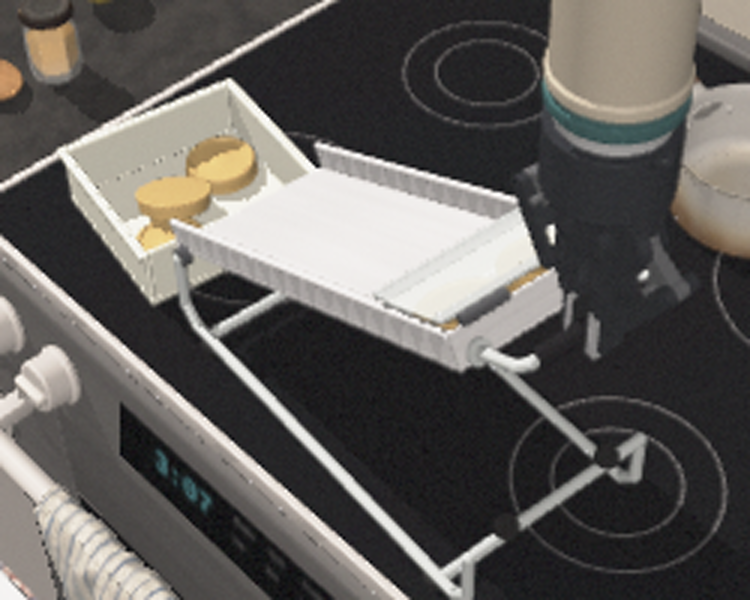

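The leftover cap is in the tub, third disc at crop (172,195). The cover is still shut with both caps beneath, so I'll lower gently along the same arc.

```bash
python3 -m jog '{"claw":[0,0,0,0,0,0,0,0,0,0,0,0],"xyz":[[0,0.028,0.06],[0,0.028,0.06],[0,0.028,0.06],[0,0.026,0.061],[0,0.026,0.061],[0,0.026,0.061],[0,0.022,0.062],[0,0.022,0.062],[0,0.022,0.062],[0,0.019,0.063],[0,0.019,0.063],[0,0.019,0.063]],"twist":[[0,0,0],[0,0,0],[0,0,0],[0,0,0],[0,0,0],[0,0,0],[0,0,0],[0,0,0],[0,0,0],[0,0,0],[0,0,0],[0,0,0]]}'
python3 -m jog '{"claw":[0,0,0,0,0,0,0,0,0,0,0,0],"xyz":[[0,0.016,0.065],[0,0.016,0.065],[0,0.016,0.065],[0,0.013,0.065],[0,0.013,0.065],[0,0.013,0.065],[0,0.01,0.066],[0,0.01,0.066],[0,0.01,0.066],[0,0.006,0.066],[0,0.006,0.066],[0,0.006,0.066]],"twist":[[0,0,0],[0,0,0],[0,0,0],[0,0,0],[0,0,0],[0,0,0],[0,0,0],[0,0,0],[0,0,0],[0,0,0],[0,0,0],[0,0,0]]}'
python3 go.py 0.7 -79.3 63 -0.098
```

```text
clock: 24.8
eef_pos: [426.7, -291.6, 160.3]
tool_rot: [-3.139, 0.0, -0.101]
force: [3.7, 4.4, -4.1]
width: 10.8
gripper_force: 58.5
clock: 26.3
eef_pos: [425.5, -304.4, 81.7]
tool_rot: [-3.138, 0.0, -0.1]
force: [2.8, 5.4, -4.7]
width: 10.7
gripper_force: 58.6
t 26.3 trough xy 0.6 -78.7 z 81.7 F [ 2.8  5.4 -4.7] w 10.7 rpy [-3.138  0.    -0.1  ]
shift shares [0.001 0.007 0.187]
twist shares [-0.0012  0.0001 -0.0005]
```

```bash
python3 -m jog '{"claw":[0,0,0,0,0,0,0,0],"xyz":[[0,0.003,0.04],[0,0.001,0.04],[0,0.001,0.03],[0,0.001,0.03],[0,0,0.02],[0,0,0.015],[0,0,0.01],[0,0,0]],"twist":[[0,0,0],[0,0,0],[0,0,0],[0,0,0],[0,0,0],[0,0,0],[0,0,0],[0,0,0]]}'
python3 go.py 0.7 -79.3 63 -0.098
```

```text
clock: 27.3
eef_pos: [425.6, -304.9, 67.1]
tool_rot: [-3.136, -0.003, -0.1]
force: [-2.4, 13.7, 34.9]
width: 10.7
gripper_force: 62.6
t 27.3 trough xy 0.7 -79.2 z 67.1 F [-2.4 13.7 34.9] w 10.7 rpy [-3.136e+00 -3.000e-03 -1.000e-01]
shift shares [-0.     0.001  0.041]
twist shares [-0.0019 -0.001  -0.0007]
```

```bash
python3 -m jog '{"claw":[0,0],"xyz":[[0,0,-0.03],[0,0,0]],"twist":[[0,0,0],[0,0,0]]}'
python3 - <<'E'
from h import *
S,f=cam("scene"); s0=cv2.imread("pics/scene0.png")
a=cv2.resize(S["color"][270:380,250:440,::-1],(570,330),interpolation=cv2.INTER_CUBIC)
b=cv2.resize(s0[270:380,250:440],(570,330),interpolation=cv2.INTER_CUBIC)
# tray front near-side region registration vs start: stand/tray near corner patch
g=lambda x:cv2.cvtColor(x,cv2.COLOR_BGR2GRAY)
n=g(S["color"][:,:,::-1].copy()); o=g(s0)
for nm,(x,y,w,h) in {"near wall corner":(340,335,30,40),"near wall mid":(290,280,40,40),"stand foot":(335,362,25,18),"tub":(218,230,30,40)}.items():
    r=cv2.matchTemplate(n[y-12:y+h+12,x-12:x+w+12],o[y:y+h,x:x+w],cv2.TM_CCOEFF_NORMED); _,v,_,p=cv2.minMaxLoc(r); print(nm,round(v,2),p[0]-12,p[1]-12)
cv2.imwrite("pics/s4.png",a)
E
```

```text
clock: 27.55
eef_pos: [425.5, -304.9, 67.4]
tool_rot: [-3.138, -0.001, -0.1]
force: [2.3, 7.5, 6.0]
width: 10.9
gripper_force: 59.6
near wall corner 0.99 0 0
near wall mid 0.92 -6 -6
stand foot 1.0 0 0
tub 1.0 0 0
```

View pics/s4.png

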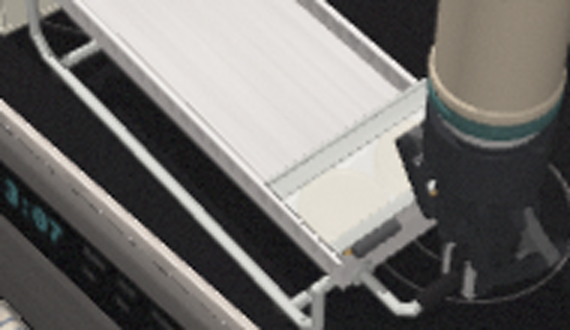

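The tray corner, stand and tub match the starting picture to the pixel, so the tray is down. The cover is shut over the caps. I'll release and rise.

```bash
python3 -m jog '{"claw":[0.2,0.45,0.45,0.45,0.45,0.45,0.45,0.45,0.45,0.45],"xyz":[[0,0,0],[0,0,0],[0,0,0],[0,0,-0.15],[0,0,-0.25],[0,0,-0.4],[0,0,-0.4],[-0,0.4,-0.3],[0,0.4,0],[0,0,0]],"twist":[[0,0,0],[0,0,0],[0,0,0],[0,0,0],[0,0,0],[0,0,0],[0,0,0],[0,0,0],[0,0,0],[0,0,0]]}'
python3 - <<'E'
from h import *
S,f=cam("scene");T,ft=cam("top"); s0=cv2.imread("pics/scene0.png"); t0=cv2.imread("pics/top0.png")
g=lambda x:cv2.cvtColor(x,cv2.COLOR_BGR2GRAY)
def m(I,o,R):
    n=g(I["color"][:,:,::-1].copy()); o=g(o)
    for nm,(x,y,w,h) in R.items():
        r=cv2.matchTemplate(n[y-5:y+h+5,x-5:x+w+5],o[y:y+h,x:x+w],cv2.TM_CCOEFF_NORMED); _,v,_,p=cv2.minMaxLoc(r); print(nm,round(v,2),p[0]-5,p[1]-5)
m(S,s0,{"corner":(340,335,30,40),"foot":(335,362,25,18),"tub":(218,230,30,40),"jarS":(475,320,42,48),"jarS2":(462,275,42,50),"honey":(205,174,23,34)})
m(T,t0,{"tub":(208,238,60,30),"traycorner":(275,300,60,25)})
a=cv2.resize(S["color"][200:380,210:450,::-1],(400,300),interpolation=cv2.INTER_CUBIC)
b=cv2.resize(T["color"][230:335,200:480,::-1],(800,300),interpolation=cv2.INTER_CUBIC)
o=np.zeros((600,800,3),np.uint8);o[:300]=b;o[300:,:400]=a;cv2.imwrite("pics/end.png",o)
E
```

```text
clock: 28.85
eef_pos: [415.4, -390.1, 218.5]
tool_rot: [3.137, -0.001, -0.106]
force: [0.4, 0.7, -0.2]
width: 38.5
gripper_force: 0.0
corner 0.99 0 0
foot 1.0 0 0
tub 1.0 0 0
jarS 0.79 0 0
jarS2 0.38 5 1
honey 1.0 0 0
tub 1.0 0 0
traycorner 1.0 0 0
```

View pics/end.png

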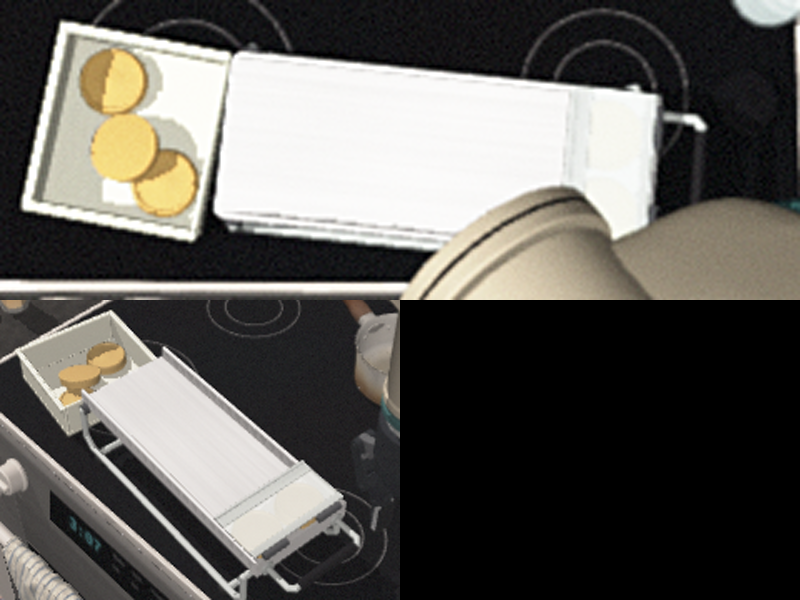

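The end view shows three caps in the tub at (113,80), (125,147) and (164,183). The tray is down, the cover is shut over two caps, and nothing visible has shifted; the arm partly hides the jars.

```bash
python3 -c "
from cell import order
print(order.finish_job())"
```

```text
the job is handed in; nothing more can be done
None
```

I handed the job in at about 29 s: two caps are in the trough under the shut cover, the third slid into the tub, and the tray is back down and released. The tub and honey jar have not moved; the arm partly hid the two glass jars in the last check, though it never went near them.

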